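# Pop the push-to-open panel and scan the rack inside

### The job

The blue front panel of the white bench instrument has no handle: push its upper part gently inward until the spring catch lets go, then back away so that it drops open. Then pick up the yellow hand scanner, hold it level and still for about two seconds, square on and about 8 cm away, pointing at the middle of the bar-code label on the rack inside the instrument, and put it back on its white rest, leaving the panel open and the other things alone.

Things in the scene. Friction and masses are not known exactly. Their poses are not given: they have to be found in the camera images.
- instrument: White instrument, 150 deep (x) x 220 wide x 290 high mm, fixed. Origin: centre of its underside; +x points inward. Low in front a blue drop-down panel, its face at x = -80; above it a flat fascia, set back 23 mm from that face, rises to the top, so a hand pointing straight down is in the way: lean it about 35 deg. Chamber 182 wide, floor 30, ceiling 172 above the worktop.
- front_panel (a joint): Angle (rad) of the blue panel (176 wide x 134 high x 12 mm), hinged at its lower edge, 73 mm in front of the instrument's origin and 34 above the worktop: 0 shut, + as the top swings out and down to the robot, about 1.5 fully open, - pressed in. Once released, a spring and its weight open it in about a second; the catch then stays off. Once it has let go, nothing needs to be pulled.
- push_spot (a point): Middle of the white push mark (44 x 16 mm) on the panel's outer face, 115 mm above its hinge; push along the instrument's +x. The catch lets go 3 to 16 mm in (differs each time, not visible), against about 3 to 6 N; some 1 to 2 mm further is a firm stop. So press slowly until the force reaches about 9 N, never over 16 N. Nearer the hinge it takes more force.
- sample_rack: Aluminium rack 50 x 80 x 30 mm with a front plate and two vials, fixed on the chamber floor; origin: centre of its underside; its +x points away from the viewer of the label, into the instrument.
- label (a point): Centre of the white label with black bars (60 wide x 40 high mm) on the rack's front plate, which leans back 11 deg. It is read when its centre is within 12 mm of the beam line, up or down and sideways, 40 to 120 mm ahead of the scanner's window, the scanner's x axis within 0.3 rad of the rack's x axis, held still (under 0.02 m/s, 0.15 rad/s) for 1 s.
- scanner: Yellow stick scanner with a black nose, 130 x 34 x 28 mm (x, y, z), 0.12 kg, loose. Origin at its middle; the beam leaves the red window at x = +65 mm along its +x axis. Grip it across its 34 mm width at the middle, from above.
- scanner_rest: White rest, 112 x 44 mm, fixed; two dark rubber pads 18 mm long at x = -46 and +46 mm, tops 30 mm above the worktop; between them 74 mm is open for the fingers over a base plate 8 mm high. Origin: centre of its underside. The scanner lies along its x axis, its middle 44 mm above the origin.
- brown_bottle: Brown bottle with black cap, 54 x 125 mm, loose bystander; origin: centre of its underside.
- red_cap_vial: White vial with red cap, 32 x 75 mm, loose bystander; origin: centre of its underside.
- tape_roll: Roll of tan tape lying flat, 96 mm across, 25 high, loose bystander; origin: centre of its underside.

How it is judged:
On the way, in this order (a step that is already met when the one before it is completed fails the run):
1. the panel has been released and dropped open (value of joint front_panel above 1.3 rad), for 0.2 s.
2. the scanner is aimed at the label and held steady for 1 s (x of label in the frame of scanner between 0.105 and 0.185 m and y of label in the frame of scanner between -0.012 and 0.012 m and z of label in the frame of scanner between -0.012 and 0.012 m and angle between the x axis of scanner and the x axis of sample_rack, either way round below 0.3 rad and linear speed of scanner below 0.02 m/s and angular speed of scanner below 0.15 rad/s), for 1 s.
At the end, for the whole second after the job is handed in: The panel hangs open (over 1.3 rad); the scanner lies still and upright on both pads of its rest, its middle within 30 mm along and 16 mm across the rest's centre, in line with the rest within 0.25 rad (value of joint front_panel above 1.3 rad and x of scanner in the frame of scanner_rest between -0.03 and 0.03 m and y of scanner in the frame of scanner_rest between -0.016 and 0.016 m and z of scanner in the frame of scanner_rest between 0.038 and 0.05 m and angle between the x axis of scanner and the x axis of scanner_rest, either way round below 0.25 rad and angle between scanner's own z axis and vertical below 0.12 rad and linear speed of scanner below 0.01 m/s); the robot touches nothing.
It fails at once if the panel is pushed with more than 16 N (contact force between any of the fingers, the arm and front_panel above 16 N).
It fails at once if a bystander is moved more than 30 mm or tipped (distance of any of brown_bottle, red_cap_vial, tape_roll from where it was at the start of the episode above 0.03 m or angle between any of brown_bottle, red_cap_vial's own z axis and vertical above 0.4 rad).
It also fails if it takes over 72 s, if anything falls off the work surface, if the arm or the gripper's body presses on something with over 40 N, if the wrist force passes 120 N, or if a joint passes its speed limit or range.

### The arm

A 6-joint arm with a two-finger parallel gripper is mounted at the origin on a cart in front of the work surface, level with it; the furniture and walls round the work are solid. World frame = base frame: x ahead of the robot, y to its left, z up, the work surface at z = 0. Lengths are in m, angles in rad, forces in N, time in s.
With the tool pointing down it reaches from about 0.375 to 0.925 m from the base axis. Payload 5.7 kg.
Tool frame: the origin (TCP) lies midway between the tips of the shut fingers; the grasp point (between the pads) lies 19 mm behind it; z points along the fingers, x is the direction in which the jaws open and shut, and the axes are right-handed (so a half turn about z gives the same grasp; the last joint's range is limited). The gripper opens to 88 mm and grips with 3 to 60 N. Pads are 20 mm wide; open, the fingers measure 115 mm over their backs; the gripper's body (75 mm by 178 mm) begins 61 mm behind the grasp point.
Start: joints at [1.025, 0.359, 1.51, -0, 1.272, -0.115], TCP at [0.251, 0.545, 0.223] pointing down, gripper open.
Joint ranges: [-2.97, 2.97], [-1.01, 2.36], [0.21, 2.38], [-0.96, 4.11], [0.2, 2.71], [-2.98, 2.98]. Speed limits (rad/s): [2.39, 2.39, 3.14, 3.14, 3.14, 3.14].

### API

Orientations are given as a unit quaternion [x, y, z, w].
In Python, from bench import move_ptp, servo_line, goto_joints, move_gripper, sleep, inverse_kinematics, capture, PlanningError, close_job, spot_in, silhouettes, current_clock, current_joint_pos, current_qvel, current_joint_torque, current_position, current_orientation, current_force, current_torque, current_finger_gap gives the robot as it stands. Calls block until the motion is done:
- move_ptp(position, orientation): joint-space move of the TCP to a pose.
- servo_line(position, orientation=None, rate=0.15, contact_N=None): straight line of the TCP; orientation=None keeps the orientation; rate is the mean speed in m/s. With contact_N (N) it stops when the force on the tool has changed by that much, and returns True; else False.
- goto_joints(angles): joint-space move.
- move_gripper(opening): finger opening in m; the grip force is fixed at half the most; returns when the fingers have stopped.
- sleep(seconds).
- inverse_kinematics(position, orientation): joint angles nearest the present ones, or None.
- capture(name): name is "scene" or "top" or "wrist"; returns a dict with "image" (400x640x3 uint8, blue, green, red), "range_z" (400x640 float32, m along the optical axis (not along the pixel's ray), 0 where there is no reading), "intrinsics" (3x3 intrinsics, pixels), "R" (3x3) and "t" (3): a world point X has camera coordinates R X + t. Camera axes: x right, y down, z forward; pixel columns grow to the right and rows downward; lengths in m; the calibration is good to about 2 mm. A picture is of the moment at which its call begins.
A pose or a line that the arm cannot do raises PlanningError and nothing moves.
- close_job(): hands the job in, once; it reports no verdict.
Trained networks look in the newest picture that a camera, given by its name, has taken for a name from the list of things; names that differ only in an ending like _2 or _b are one class to them, and where a whole thing is asked for, a point or a joint stands for the part that bears it (a point fixed in the world has none). Each returns a list of dicts, best first, with "conf" (0 to 1); they miss things now and then, are a little off and sometimes report something else, mostly with a low value. They report only what shows in the picture. A call takes as long as a camera call.
- spot_in(camera, query): "xy" ([column, row] in pixels, amid what is visible of it).
- silhouettes(camera, query): "region" (400x640 bool, what is visible of it) and "xy" ([column, row] in pixels, amid what is visible of it).
Readings, each from a call of its own:
- current_clock(): time.
- current_joint_pos(): joint angles.
- current_qvel(): joint speeds.
- current_joint_torque(): joint torques, N m.
- current_position(): TCP position.
- current_orientation(): TCP orientation.
- current_force(): force on the tool from outside, world axes, zero at the start.
- current_torque(): the same for the moment, N m.
- current_finger_gap(): finger opening in m.
Only numpy, scipy, OpenCV 4.12 (cv2) and the standard library are available. Lean on these libraries where they do the work, as an engineer would, in place of code of your own. Each camera call takes 0.05 s, during which the arm holds its last target.

## Working session

There is one attempt and no reset: what is moved stays moved. The work goes in short steps, each a Python script; the robot and the scene stay as the last script left them, time stands still between calls to the robot, and variables do not carry over. Pictures are saved under pics/ and viewed, and the job is handed in when it is done.

```bash
mkdir -p pics; ls; python3 - <<'E'
from bench import *
import cv2
print(current_clock(), current_position(), current_orientation())
for n in ["scene","top","wrist"]:
    c=capture(n); cv2.imwrite(f"pics/{n}0.png",c["image"]); print(n,c["intrinsics"].tolist(),c["R"].round(3).tolist(),c["t"].round(3).tolist())
E
```

```text
pics
0.0 [0.25019585 0.54458962 0.22181534] [ 8.41886858e-01  5.39653292e-01 -8.23762716e-04  4.05445948e-04]
scene [[407.4101843174966, 0.0, 319.3983427612384], [0.0, 407.4101843174966, 206.65142541987058], [0.0, 0.0, 1.0]] [[-0.991, 0.131, 0.018], [0.043, 0.445, -0.894], [-0.126, -0.886, -0.447]] [0.559, 0.072, 1.459]
top [[515.9370637876193, 0.0, 319.8814379765193], [0.0, 515.9370637876193, 198.32977379072108], [0.0, 0.0, 1.0]] [[0.376, -0.927, 0.001], [-0.725, -0.294, -0.623], [0.577, 0.234, -0.782]] [-0.228, 0.484, 1.221]
wrist [[303.8730668016261, 0.0, 319.05726967012083], [0.0, 303.8730668016261, 202.70018997911868], [0.0, 0.0, 1.0]] [[0.417, 0.909, -0.002], [0.873, -0.4, 0.279], [0.253, -0.118, -0.96]] [-0.599, -0.035, 0.39]
```

View pics/scene0.png

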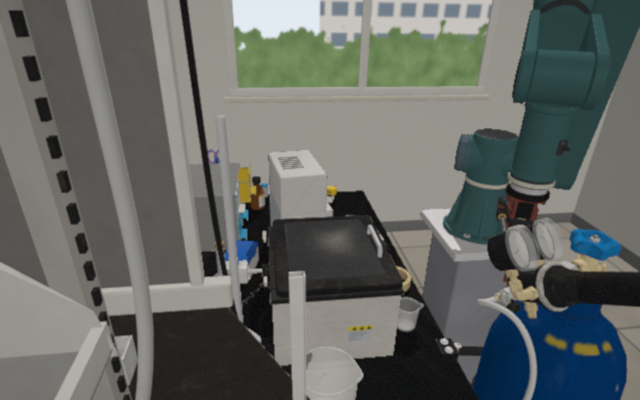

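View pics/top0.png

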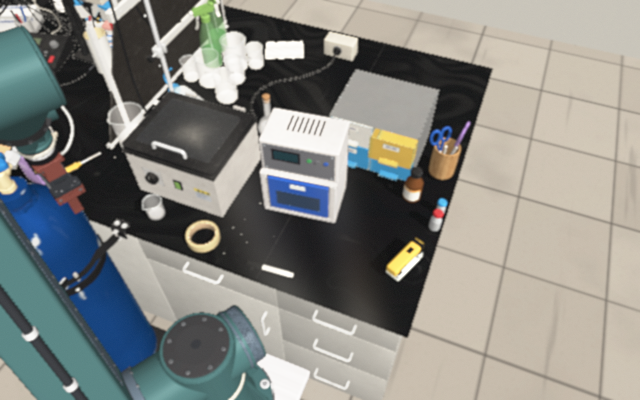

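View pics/wrist0.png

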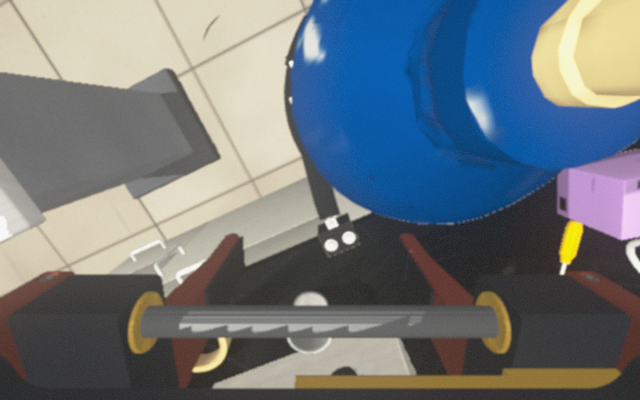

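The top view shows the instrument at about (305,165) with its blue panel at (297,198). The scanner is on its rest at (405,258), the bottle at (413,185), the vial at (437,215) and the tape roll at (202,236). The scene view is mostly occluded, so I'll measure from top.

```bash
cat > h.py <<'E'
from bench import *
import numpy as np, cv2
from scipy.spatial.transform import Rotation as Rn
def cloud(c):
    K=c["intrinsics"];z=c["range_z"].astype(float)
    v,u=np.mgrid[0:z.shape[0],0:z.shape[1]]
    P=np.stack([(u-K[0,2])*z/K[0,0],(v-K[1,2])*z/K[1,1],z],-1)
    W=(P-c["t"])@c["R"]      # R^T(P-t)
    W[z<=0]=np.nan
    return W
E
python3 - <<'E'
from h import *
c=capture("top");W=cloud(c);np.save("W0.npy",W);cv2.imwrite("pics/top1.png",c["image"])
im=c["image"]
big=cv2.resize(im[90:300,180:480],None,fx=2.6,fy=2.6,interpolation=cv2.INTER_CUBIC);cv2.imwrite("pics/topzoom.png",big)
M={}
for q in ["instrument","front_panel","push_spot","scanner","scanner_rest","brown_bottle","red_cap_vial","tape_roll"]:
    s=silhouettes("top",q)
    for d in s[:2]:
        P=W[d["region"]];P=P[np.isfinite(P[:,0])]
        print(q,round(d["conf"],2),np.round(d["xy"]),d["region"].sum(),np.median(P,0).round(3),np.percentile(P,2,0).round(3),np.percentile(P,98,0).round(3))
    if s: M[q]=s[0]["region"]
    print([ (np.round(d["xy"],1),round(d["conf"],2)) for d in spot_in("top",q)[:2]])
np.savez("M0.npz",**M)
E
```

```text
instrument 0.83 [303. 161.] 8506 [0.583 0.045 0.223] [ 0.55  -0.053  0.022] [0.707 0.159 0.293]
[(array([303.4, 159.5]), 0.63)]
front_panel 0.86 [299. 194.] 1792 [0.561 0.047 0.113] [ 0.549 -0.033  0.041] [0.575 0.131 0.169]
[(array([296.6, 194. ]), 0.7)]
push_spot 0.91 [299. 198.] 1847 [0.561 0.049 0.113] [ 0.549 -0.033  0.039] [0.574 0.134 0.17 ]
[(array([301. , 196.8]), 0.58)]
scanner 0.95 [404. 256.] 571 [ 0.514 -0.285  0.057] [ 0.461 -0.318  0.038] [ 0.576 -0.253  0.062]
[(array([401.8, 259.7]), 0.68)]
scanner_rest 0.51 [414. 187.] 527 [ 0.756 -0.24   0.073] [ 0.743 -0.263  0.007] [ 0.782 -0.216  0.127]
scanner_rest 0.47 [409. 263.] 143 [ 0.531 -0.304  0.009] [ 0.469 -0.324  0.003] [ 0.564 -0.28   0.033]
[]
brown_bottle 0.66 [414. 185.] 525 [ 0.756 -0.24   0.072] [ 0.744 -0.263  0.006] [ 0.783 -0.215  0.127]
[(array([414.6, 186.3]), 0.76)]
red_cap_vial 0.8 [436. 220.] 202 [ 0.674 -0.333  0.048] [ 0.666 -0.347  0.011] [ 0.693 -0.319  0.079]
red_cap_vial 0.57 [402. 258.] 575 [ 0.515 -0.286  0.057] [ 0.461 -0.319  0.037] [ 0.578 -0.255  0.062]
[(array([434.6, 221.3]), 0.58)]
tape_roll 0.62 [198. 228.] 584 [0.388 0.28  0.019] [ 0.344  0.235 -0.002] [0.433 0.328 0.029]
[(array([200.2, 228.5]), 0.77), (array([412.8, 186.1]), 0.7)]
```

View pics/topzoom.png

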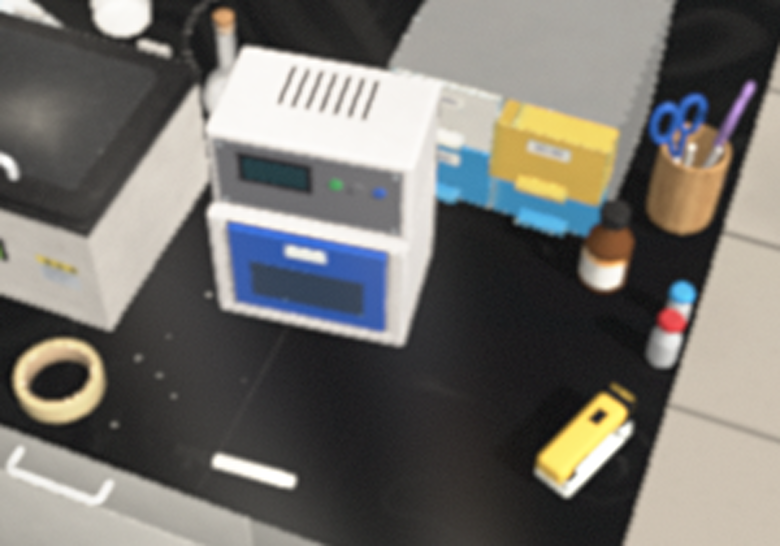

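The zoom shows the white push mark at about (297,188) in full-frame pixels. The scanner's black nose points away from the robot, towards the bottle. Next I'll fit the poses.

```bash
python3 - <<'E'
from h import *
W=np.load("W0.npy");M=np.load("M0.npz")
fin=np.isfinite(W[...,0])
def plane(m):
    m=cv2.erode(m.astype(np.uint8),np.ones((5,5)))>0
    P=W[m&fin]
    for _ in range(3):
        c=P.mean(0);n=np.linalg.svd(P-c,full_matrices=False)[2][2]
        r=(P-c)@n;P=P[abs(r)<2.5*max(r.std(),.001)]
    return c,n*np.sign(n[0]),r.std(),len(P)
pl=plane(M["front_panel"]);print("panel",pl,"yaw deg",np.degrees(np.arctan2(pl[1][1],pl[1][0])))
# top of instrument
m=M["instrument"]&fin&(abs(W[...,2]-.29)<.008)
P=W[m];print("topz",np.median(P[:,2]));r=cv2.minAreaRect((P[:,:2]*1000).astype(np.float32));print("top rect",r)
# whole fascia
u,v=297,188
print("push mark",W[v-2:v+3,u-3:u+4].reshape(-1,3).mean(0), W[v,u])
for q in["scanner"]:
    m=M[q]&fin&(W[...,2]>.05);P=W[m];print("scanner topz",np.percentile(P[:,2],[5,50,95]));print(cv2.minAreaRect((P[:,:2]*1000).astype(np.float32)))
    c=P.mean(0)[:2];v=np.linalg.svd(P[:,:2]-c,full_matrices=False)[2][0];v*=np.sign(v[0]);print(c,np.degrees(np.arctan2(v[1],v[0])))
# rest base
reg=fin&(abs(W[...,0]-.52)<.12)&(abs(W[...,1]+.29)<.08)&(W[...,2]>.004)
P=W[reg];print(cv2.minAreaRect((P[:,:2]*1000).astype(np.float32)))
E
```

```text
panel (array([0.56061439, 0.04762645, 0.11172821]), array([0.99153942, 0.12979166, 0.00192333]), np.float64(0.0018062275414072306), 1367) yaw deg 7.4575669834733125
topz 0.2894182780040499
top rect ((645.4658203125, 62.22550964355469), (138.13426208496094, 220.3594207763672), 7.323723316192627)
push mark [0.56026358 0.05040895 0.14679059] [0.56043256 0.05047803 0.14659039]
scanner topz [0.05182758 0.05694784 0.06144063]
((520.1618041992188, -285.46881103515625), (34.433624267578125, 127.46914672851562), 69.1492691040039)
[ 0.51813449 -0.28541341] -21.632412732544857
((519.77978515625, -284.9135437011719), (144.52880859375, 239.69216918945312), 89.77259063720703)
```

```bash
cat >> h.py <<'E'
YAW=np.radians(7.4); D=np.array([np.cos(YAW),np.sin(YAW),0]); L=np.array([-np.sin(YAW),np.cos(YAW),0])
PUSH=np.array([.5595,.0507,.149])
def quat(z,x):
    z=z/np.linalg.norm(z);x=x-z*(x@z);x/=np.linalg.norm(x)
    return Rn.from_matrix(np.stack([x,np.cross(z,x),z],1)).as_quat()
def lean(deg,d=D):
    a=np.radians(deg); return np.array([0,0,-1])*np.cos(a)+d*np.sin(a)
E
python3 - <<'E'
from h import *
W=np.load("W0.npy")
for u,v in[(190,110),(190,140),(165,170),(202,200),(152,205),(278,271)]: print((u,v),W[v,u].round(3))
print(current_force(),current_clock())
for deg in(35,40,45,50):
  for s in(1,-1):
    q=quat(lean(deg),s*L)
    print(deg,s,[ (None if (j:=inverse_kinematics(PUSH+o,q)) is None else np.round(j,2)) for o in(-.05*D,.02*D,-.12*D+[0,0,.15])])
E
```

```text
(190, 110) [0.673 0.449 0.207]
(190, 140) [0.557 0.377 0.215]
(165, 170) [0.475 0.425 0.153]
(202, 200) [0.472 0.319 0.068]
(152, 205) [0.426 0.474 0.024]
(278, 271) [0.366 0.027 0.015]
[-0.36903264  0.369062    0.46607242] 1.0
35 1 [array([-0.18,  0.16,  2.3 ,  1.1 ,  0.2 , -2.92]), array([-0.12,  0.25,  2.16,  0.81,  0.2 , -2.58]), array([-0.28, -0.27,  2.16,  0.36,  0.71, -2.19])]
35 -1 [array([-0.18,  0.16,  2.3 ,  1.1 ,  0.2 ,  0.22]), array([-0.12,  0.25,  2.16,  0.81,  0.2 ,  0.56]), array([-0.28, -0.27,  2.16,  0.36,  0.71,  0.95])]
40 1 [array([-0.21,  0.19,  2.38,  1.98,  0.24,  2.46]), None, array([-0.34, -0.3 ,  2.23,  0.52,  0.63, -2.37])]
40 -1 [array([-0.21,  0.19,  2.38,  1.98,  0.24, -0.68]), None, array([-0.34, -0.3 ,  2.23,  0.52,  0.63,  0.77])]
45 1 [None, array([-0.16,  0.3 ,  2.31,  2.41,  0.31,  2.07]), array([-0.41, -0.32,  2.31,  0.73,  0.57, -2.62])]
45 -1 [None, array([-0.16,  0.3 ,  2.31,  2.41,  0.31, -1.08]), array([-0.41, -0.32,  2.31,  0.73,  0.57,  0.53])]
50 1 [None, None, None]
50 -1 [None, None, None]
```

```bash
python3 - <<'E'
from h import *
for deg in(25,30,33):
  for s in(1,-1):
    q=quat(lean(deg),s*L)
    print(deg,s,[ (None if (j:=inverse_kinematics(PUSH+o,q)) is None else np.round(j,2)) for o in(-.05*D,-.03*D,.02*D,-.12*D+[0,0,.15])])
# finite: lean along arm radial direction
r=PUSH*[1,1,0];
for a in (-6,0,5,10,20):
  d=np.array([np.cos(np.radians(a)),np.sin(np.radians(a)),0]); l=np.array([-d[1],d[0],0])
  for deg in (30,35):
    q=quat(lean(deg,d),l)
    print("radial",a,deg,[ (None if (j:=inverse_kinematics(PUSH+o,q)) is None else np.round(j,2)) for o in(-.05*D,-.03*D,.02*D,-.12*D+[0,0,.15])])
E
```

```text
25 1 [array([-0.13,  0.16,  2.15,  0.27,  0.42, -2.05]), array([-0.12,  0.19,  2.11,  0.25,  0.43, -2.02]), array([-0.09,  0.25,  2.01,  0.21,  0.46, -1.95]), array([-0.2 , -0.19,  2.03,  0.17,  0.9 , -1.98])]
25 -1 [array([-0.13,  0.16,  2.15,  0.27,  0.42,  1.09]), array([-0.12,  0.19,  2.11,  0.25,  0.43,  1.12]), array([-0.09,  0.25,  2.01,  0.21,  0.46,  1.19]), array([-0.2 , -0.19,  2.03,  0.17,  0.9 ,  1.17])]
30 1 [array([-0.15,  0.16,  2.22,  0.51,  0.29, -2.31]), array([-0.14,  0.18,  2.18,  0.47,  0.3 , -2.25]), array([-0.1 ,  0.25,  2.09,  0.38,  0.32, -2.13]), array([-0.23, -0.23,  2.09,  0.25,  0.8 , -2.07])]
30 -1 [array([-0.15,  0.16,  2.22,  0.51,  0.29,  0.83]), array([-0.14,  0.18,  2.18,  0.47,  0.3 ,  0.89]), array([-0.1 ,  0.25,  2.09,  0.38,  0.32,  1.01]), array([-0.23, -0.23,  2.09,  0.25,  0.8 ,  1.08])]
33 1 [array([-0.17,  0.16,  2.27,  0.8 ,  0.23, -2.61]), array([-0.15,  0.18,  2.23,  0.73,  0.23, -2.53]), array([-0.11,  0.25,  2.13,  0.58,  0.24, -2.34]), array([-0.26, -0.26,  2.14,  0.31,  0.75, -2.14])]
33 -1 [array([-0.17,  0.16,  2.27,  0.8 ,  0.23,
[... 1053 characters left out ...]
-2.08])]
radial 10 30 [array([-0.18,  0.16,  2.22,  0.59,  0.32, -2.45]), array([-0.16,  0.18,  2.18,  0.55,  0.32, -2.39]), array([-0.13,  0.25,  2.08,  0.46,  0.34, -2.27]), array([-0.27, -0.23,  2.09,  0.3 ,  0.82, -2.17])]
radial 10 35 [None, array([-0.19,  0.19,  2.26,  1.07,  0.24, -2.94]), array([-0.15,  0.25,  2.16,  0.9 ,  0.23, -2.73]), array([-0.32, -0.27,  2.16,  0.42,  0.74, -2.31])]
radial 20 30 [array([-0.27,  0.17,  2.2 ,  0.75,  0.44, -2.83]), array([-0.25,  0.19,  2.16,  0.73,  0.44, -2.78]), array([-0.2 ,  0.26,  2.07,  0.66,  0.44, -2.67]), array([-0.38, -0.21,  2.08,  0.43,  0.91, -2.5 ])]
radial 20 35 [None, None, None, array([-0.46, -0.24,  2.15,  0.57,  0.87, -2.67])]
```

```bash
python3 - <<'E'
from h import *
q=quat(lean(30),L)
move_gripper(0.0)
print(current_finger_gap(),current_clock())
p=current_position(); servo_line(p+[0,0,.15],rate=.25)
move_ptp(PUSH-.12*D+[0,0,.15],q); print(current_position(),current_joint_pos().round(2),current_clock())
move_ptp(PUSH-.05*D,q); print(current_position(),current_clock(),current_force())
c=capture("top");cv2.imwrite("pics/top2.png",cv2.resize(c["image"][90:300,180:480],None,fx=2.6,fy=2.6))
c=capture("wrist");cv2.imwrite("pics/w2.png",c["image"])
E
```

```text
0.0006105919869457706 2.3417
[0.44077997 0.03554285 0.29907596] [-0.23 -0.23  2.09  0.25  0.8  -2.07] 5.0667
[0.51024262 0.04481334 0.14915325] 5.7667 [ 0.89087256 -0.17405817  0.37202162]
```

View pics/top2.png

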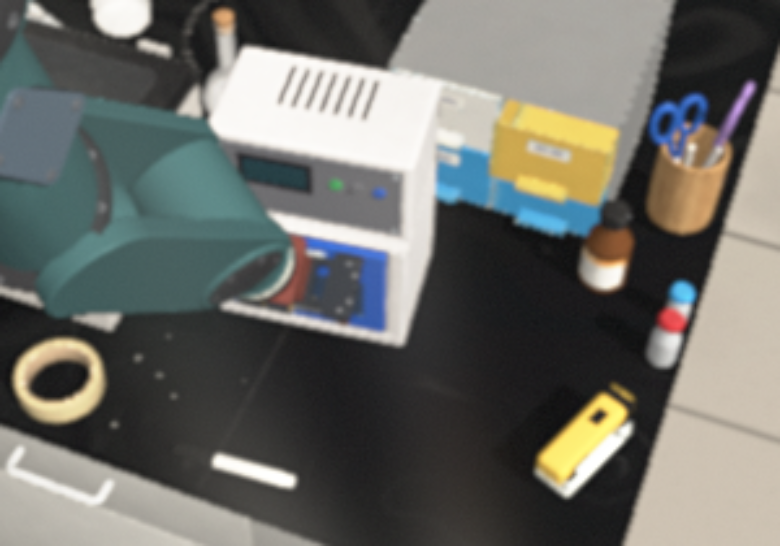

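View pics/w2.png

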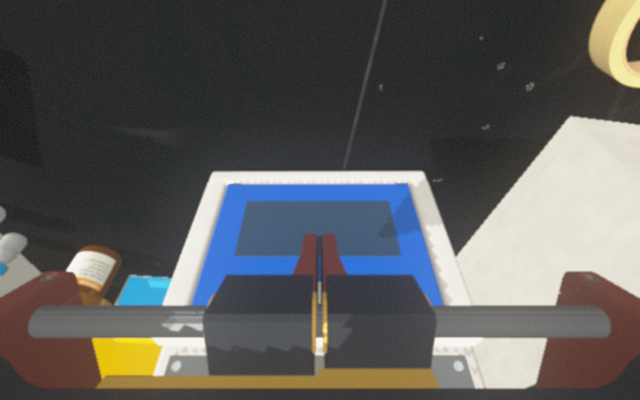

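The hand is in front of the panel: in the wrist view the fingertips are at (319,240), centred across the blue panel. Now I'll press slowly.

```bash
python3 - <<'E'
from h import *
q=quat(lean(30),L)
f0=current_force();p0=current_position()
servo_line(PUSH-.015*D,q,rate=.08,contact_N=3)
print("near",current_position(),(current_force()-f0).round(2),current_clock())
r=servo_line(PUSH+.026*D,q,rate=.012,contact_N=8)
f=current_force()-f0;p=current_position()
print("press",r,(p-PUSH)@D*1000,f.round(2),np.linalg.norm(f),current_clock())
E
```

```text
near [0.54435109 0.04887255 0.149242  ] [-0.88  0.49 -0.78] 6.45
press True 0.9557568418653514 [-2.06 -0.14  1.41] 2.498251227653072 8.1
```

```bash
python3 - <<'E'
from h import *
q=quat(lean(30),L)
for i in range(5): print((current_position()-PUSH)@D*1000,current_force().round(2)); sleep(.05)
s=(current_position()-PUSH)@D
print(s)
while s<.028:
    s+=.002
    r=servo_line(PUSH+s*D,q,rate=.012,contact_N=6)
    p=current_position();f=current_force()
    print(r,round((p-PUSH)@D*1000,2),f.round(2),round(-f@D,2),current_joint_torque().round(1)[:3],round(current_clock(),2))
    if -f@D>8.0: break
E
```

```text
0.9557568418653514 [-2.24 -0.29  2.34]
0.5084753459036079 [-2.28 -1.21  2.34]
0.25716026160786015 [-1.66 -1.71  1.12]
0.16174662883960442 [-2.17 -1.77  1.31]
0.10924891671286777 [-1.51 -0.43  2.02]
0.00010602862139560894
False 1.06 [-3.65 -0.31 -0.94] 3.66 [ -0.  -35.9 -22.4] 8.68
False 3.07 [-4.29 -1.16 -1.68] 4.41 [ -0.1 -36.8 -23.6] 9.0
False 4.92 [-6.15 -0.8  -2.21] 6.2 [  0.1 -37.1 -24.3] 9.32
True 5.0 [-5.04 -2.51  5.46] 5.32 [  0.8 -33.2 -21.1] 9.55
True 4.96 [-4.67 -1.87  4.24] 4.87 [  0.8 -33.2 -21. ] 10.02
True 4.95 [-5.16 -1.73  5.53] 5.34 [  0.8 -33.3 -21.1] 10.51
True 4.86 [-3.68 -2.23  4.91] 3.93 [  0.8 -33.3 -21.1] 11.03
True 4.74 [-4.9  -1.81  4.15] 5.09 [  0.8 -33.4 -21.1] 11.57
True 4.65 [-5.15 -2.22  4.23] 5.39 [  0.8 -33.5 -21. ] 12.15
True 4.54 [-4.83 -0.3   4.43] 4.83 [  0.8 -33.6 -21. ] 12.77
True 4.42 [-5.84 -1.21  4.76] 5.94 [  0.7 -33.6 -21. ] 13.43
True 4.28 [-5.78 -1.31  4.55] 5.9 [  0.7 -33.8 -20.9] 14.11
True 4.16 [-4.49 -2.27  4.09] 4.75 [  0.7 -33.9 -20.9] 14.83
True 4.05 [-5.59 -0.68  4.48] 5.63 [  0.7 -34.  -20.9] 15.58
```

```bash
python3 - <<'E'
from h import *
q=quat(lean(30),L)
c=capture("top");cv2.imwrite("pics/top3.png",cv2.resize(c["image"][90:300,180:480],None,fx=2.6,fy=2.6))
servo_line(PUSH-.06*D+[0,0,.01],q,rate=.15)
print(current_force().round(2),current_clock())
c=capture("top");cv2.imwrite("pics/top4.png",cv2.resize(c["image"][90:300,180:480],None,fx=2.6,fy=2.6))
c=capture("wrist");cv2.imwrite("pics/w4.png",c["image"])
E
```

```text
[0.5  0.12 0.2 ] 16.2167
```

View pics/w4.png

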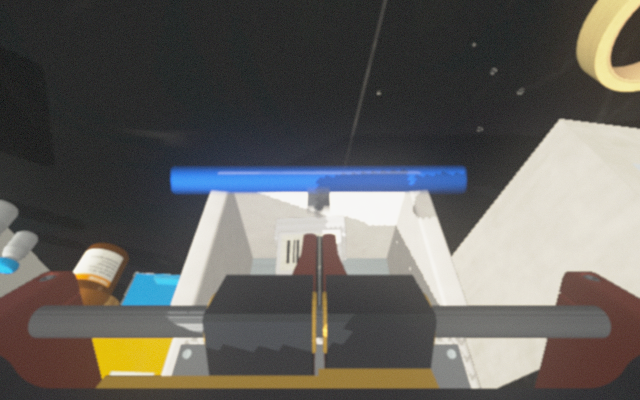

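View pics/top4.png

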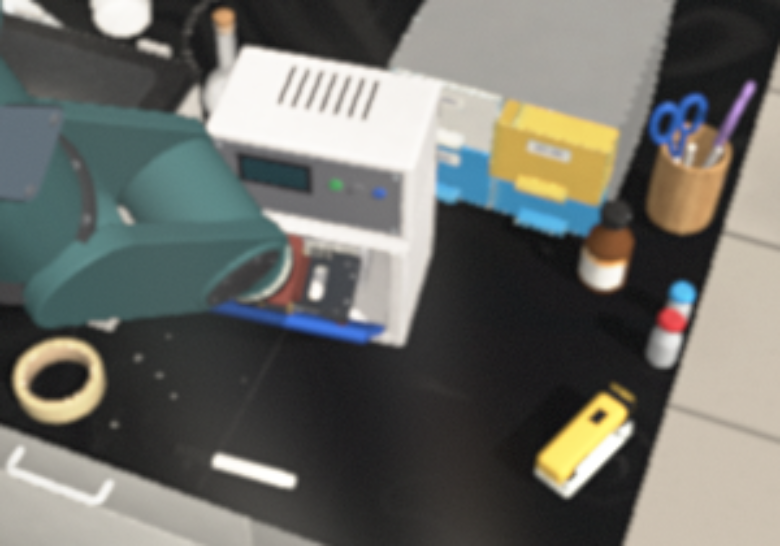

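The panel is dropping open: the blue edge is swinging down at (320,180) in the wrist view, and the label behind it is coming into view. I'll retreat and look again with top and wrist.

```bash
python3 - <<'E'
from h import *
q=quat(lean(30),L)
servo_line(PUSH-.13*D+[0,0,.13],q,rate=.25)
print(current_clock())
c=capture("wrist");cv2.imwrite("pics/w5.png",c["image"]);Ww=cloud(c);np.save("Ww5.npy",Ww)
for n in["label","sample_rack","front_panel"]:
    for d in silhouettes("wrist",n)[:1]:
        P=Ww[d["region"]];P=P[np.isfinite(P[:,0])];print(n,round(d["conf"],2),np.round(d["xy"]),len(P),np.median(P,0).round(3),np.percentile(P,3,0).round(3),np.percentile(P,97,0).round(3))
    print([(np.round(d["xy"],1),round(d["conf"],2)) for d in spot_in("wrist",n)[:1]])
# move clear to above scanner
a=np.radians(-21.2);ds=np.array([np.cos(a),np.sin(a),0]);ls=np.array([-ds[1],ds[0],0])
S=np.array([.5195,-.2853,.044])
for dg in(0,15,20,25,30,35):
    print(dg,[None if (j:=inverse_kinematics(S+[0,0,h]+.019*lean(dg,ds),quat(lean(dg,ds),ls))) is None else np.round(j,2) for h in(0,.08)])
E
```

```text
17.025
label 0.61 [312. 212.] 2225 [0.623 0.046 0.076] [0.613 0.014 0.034] [0.65  0.085 0.112]
[(array([310.5, 212. ]), 0.63)]
sample_rack 0.75 [312. 211.] 2212 [0.623 0.047 0.076] [0.613 0.014 0.033] [0.649 0.085 0.111]
[(array([312.5, 211.7]), 0.75)]
front_panel 0.82 [319. 118.] 12690 [0.486 0.04  0.043] [ 0.433 -0.042  0.039] [0.563 0.122 0.046]
[(array([320.9, 117.3]), 0.7)]
0 [array([-0.62,  0.58,  1.71, -0.  ,  0.85, -1.82]), array([-0.62,  0.47,  1.65, -0.  ,  1.02, -1.82])]
15 [array([-0.67,  0.52,  1.93,  0.17,  0.45, -2.01]), array([-0.67,  0.38,  1.87,  0.13,  0.65, -1.96])]
20 [array([-0.68,  0.51,  2.  ,  0.34,  0.32, -2.19]), array([-0.68,  0.36,  1.94,  0.22,  0.52, -2.06])]
25 [array([-0.7 ,  0.51,  2.07,  0.76,  0.2 , -2.63]), array([-0.7 ,  0.35,  2.01,  0.38,  0.39, -2.23])]
30 [None, array([-0.73,  0.35,  2.08,  0.7 ,  0.28, -2.56])]
35 [array([-0.75,  0.56,  2.2 ,  2.29,  0.29,  2.08]), None]
```

View pics/w5.png

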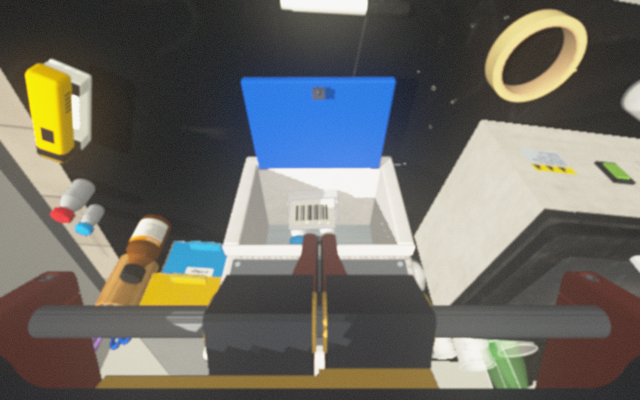

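The panel lies open in the wrist view, its plate at rows 78–168. The label is at about (312,210), and the scanner and rest at about (55,108). Next I'll refine the label, rest and scanner.

```bash
python3 - <<'E'
from h import *
im=cv2.imread("pics/w5.png");W=np.load("Ww5.npy")
a=cv2.resize(im[160:260,250:380],None,fx=6,fy=6,interpolation=cv2.INTER_CUBIC);cv2.imwrite("pics/lab.png",a)
b=cv2.resize(im[50:170,10:110],None,fx=5,fy=5,interpolation=cv2.INTER_CUBIC);cv2.imwrite("pics/sc.png",b)
for u,v in[(300,198),(312,198),(325,198),(300,210),(312,210),(325,210),(312,220),(312,204),(312,190),(312,192),(312,194),(312,196),(312,226),(312,230)]: print((u,v),W[v,u].round(4),im[v,u])
hsv=cv2.cvtColor(im,cv2.COLOR_BGR2HSV)
z=W[...,2];reg=np.zeros(z.shape,bool);reg[50:170,10:110]=1
P=W[reg&(z>.05)&(z<.07)&(hsv[...,1]>120)];print("yellow top",np.median(P,0),cv2.minAreaRect((P[:,:2]*1000).astype(np.float32)))
P=W[reg&(z>.05)&(z<.066)];print("all top",cv2.minAreaRect((P[:,:2]*1000).astype(np.float32)))
P=W[reg&(z>.004)&(z<.012)&(hsv[...,2]>150)&(hsv[...,1]<60)];print("rest",len(P),P.min(0),P.max(0),cv2.minAreaRect((P[:,:2]*1000).astype(np.float32)))
E
```

```text
(300, 198) [0.6245 0.0284 0.0467] [202 207 211]
(312, 198) [0.6197 0.0468 0.049 ] [202 208 210]
(325, 198) [0.6169 0.0667 0.0493] [224 229 231]
(300, 210) [0.6235 0.0295 0.0728] [169 184 188]
(312, 210) [0.6197 0.0472 0.0742] [164 179 184]
(325, 210) [0.6159 0.0662 0.0754] [144 158 162]
(312, 220) [0.622  0.0477 0.0918] [190 207 213]
(312, 204) [0.6193 0.0469 0.0622] [193 212 216]
(312, 190) [0.6227 0.0468 0.0281] [192 198 204]
(312, 192) [0.621  0.0467 0.0344] [202 206 210]
(312, 194) [0.6203 0.0467 0.0397] [201 206 209]
(312, 196) [0.6194 0.0467 0.0449] [205 211 213]
(312, 226) [0.6261 0.0483 0.0997] [205 212 214]
(312, 230) [0.7078 0.0566 0.0415] [173 178 175]
yellow top [ 0.50796898 -0.27773329  0.05707442] ((525.070068359375, -285.6980285644531), (33.62329864501953, 130.8916778564453), 68.71228790283203)
all top ((525.080810546875, -285.74395751953125), (33.816890716552734, 130.9541015625), 68.94515991210938)
rest 926 [ 0.47051956 -0.29814322  0.00400918] [ 0.58499929 -0.2475058   0.01197417] ((527.7848510742188, -285.1717834472656), (43.09680938720703, 108.22626495361328), 69.55499267578125)
```

View pics/lab.png

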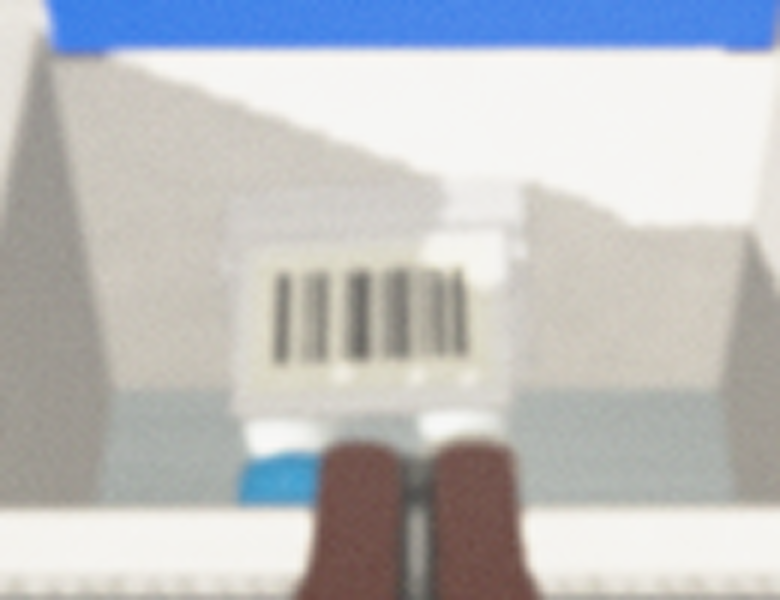

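View pics/sc.png

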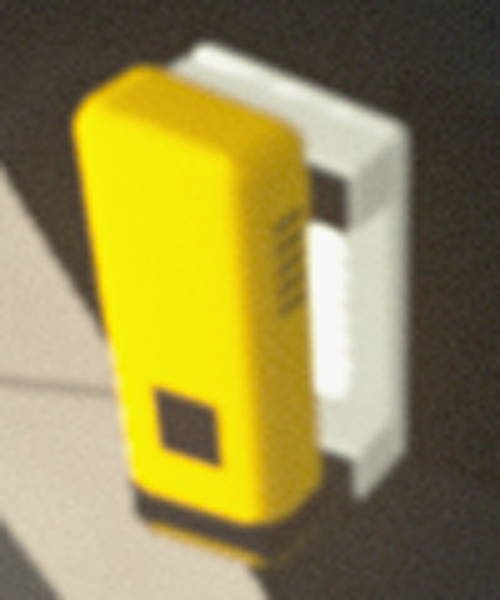

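```bash
cat >> h.py <<'E'
a=np.radians(-20.9);DS=np.array([np.cos(a),np.sin(a),0]);LS=np.array([-DS[1],DS[0],0])
S=np.array([.523,-.2855,.044])
QS=quat(lean(0),LS)
E
python3 - <<'E'
from h import *
W=np.load("Ww5.npy")
P=W[203:221,299:326].reshape(-1,3);P=P[np.isfinite(P[:,0])]
for _ in range(3):
    c=P.mean(0);n=np.linalg.svd(P-c)[2][2];n*=np.sign(n[0]);r=(P-c)@n;P=P[abs(r)<2*r.std()+1e-6]
print("label plane",c,n,"yaw",np.degrees(np.arctan2(n[1],n[0])),"lean",np.degrees(np.arcsin(n[2])),r.std())
move_gripper(.088)
move_ptp(S+[0,0,.10],QS)
print(current_position(),current_clock())
c=capture("wrist");cv2.imwrite("pics/w6.png",c["image"]);W=cloud(c)
for d in silhouettes("wrist","scanner")[:1]:
    P=W[d["region"]];P=P[np.isfinite(P[:,0])];P=P[(P[:,2]>.05)&(P[:,2]<.066)];print(d["conf"],len(P),np.median(P[:,2]),cv2.minAreaRect((P[:,:2]*1000).astype(np.float32)))
E
```

```text
label plane [0.62038311 0.04739245 0.07646045] [ 0.96156418  0.19417136 -0.19414377] yaw 11.416375705523812 lean -11.194709625379472 0.0006358922728161626
[ 0.52291959 -0.28449186  0.14453831] 20.1
0.73 5464 0.05728951583504395 ((525.614990234375, -286.9811706542969), (34.03277587890625, 128.6078643798828), 68.81654357910156)
```

View pics/w6.png

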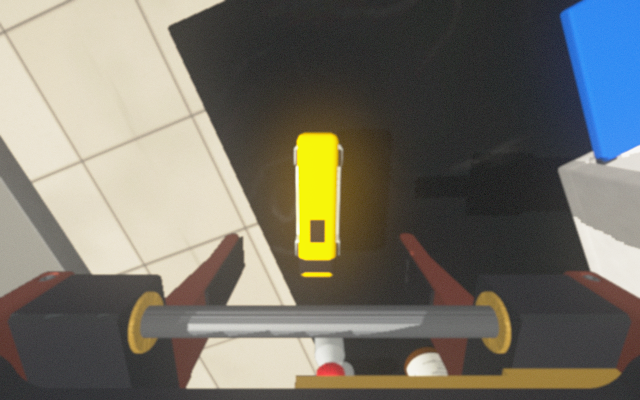

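The scanner is centred between the open fingers, its body at (318,195) and nose at (317,265) in the wrist view. Now I'll pick it up.

```bash
python3 - <<'E'
from h import *
S=np.array([.5247,-.2865,.044])
T=S-[0,0,.019]
servo_line(T+[0,0,.05],QS,rate=.2)
r=servo_line(T,QS,rate=.06,contact_N=8)
print(r,current_position(),current_clock())
move_gripper(.02);print("gap",current_finger_gap(),current_position(),current_clock())
r=servo_line(current_position()+[0,0,.03],rate=.08)
print(current_force().round(2),current_finger_gap(),current_clock())
y=np.radians(11.4);d=np.array([np.cos(y),np.sin(y),0]);l=np.array([-d[1],d[0],0]);q=quat(lean(0),l)
Lb=np.array([.620,.0474,.0765])
G=Lb-.145*d-[0,0,.019]
print(G,inverse_kinematics(G,q),inverse_kinematics(G-.05*d+[0,0,.12],q))
E
```

```text
False [ 0.52492396 -0.2866734   0.02519887] 21.675
gap 0.033572155620302 [ 0.52471394 -0.28650834  0.02500472] 22.55
[ 0.67 -0.17 -1.32] 0.03384731886795804 23.075
[0.47786068 0.01873969 0.0575    ] [-1.05380975e-01  4.16219730e-01  1.94281425e+00 -4.44089210e-16
  7.82558671e-01 -1.87514484e+00] [-1.40678269e-01  1.65244645e-01  1.91813823e+00 -4.44089210e-16
  1.05820978e+00 -1.91044213e+00]
```

```bash
python3 - <<'E'
from h import *
y=np.radians(11.4);d=np.array([np.cos(y),np.sin(y),0]);l=np.array([-d[1],d[0],0]);q=quat(lean(0),l)
Lb=np.array([.620,.0474,.0765])
G=Lb-.145*d-[0,0,.019]
servo_line(current_position()+[0,0,.12],rate=.25)
move_ptp(G-.03*d+[0,0,.12],q)
servo_line(G-.03*d+[0,0,.015],q,rate=.15)
servo_line(G,q,rate=.08,contact_N=8)
sleep(.3)
print(current_position()-G,current_force().round(2),current_finger_gap(),current_clock())
c=capture("wrist");cv2.imwrite("pics/w7.png",c["image"])
W=cloud(c)
s=silhouettes("wrist","scanner")[:1]
for dd in s:
    P=W[dd["region"]];P=P[np.isfinite(P[:,0])];z=np.percentile(P[:,2],60);P=P[abs(P[:,2]-z)<.006]
    A=np.c_[P[:,:2]-P[:,:2].mean(0),np.ones(len(P))];co=np.linalg.lstsq(A,P[:,2],rcond=None)[0]
    print("z top",z,"slopes",co,cv2.minAreaRect((P[:,:2]*1000).astype(np.float32)))
c=capture("top");cv2.imwrite("pics/top7.png",cv2.resize(c["image"][90:300,180:480],None,fx=2.6,fy=2.6))
E
```

```text
[-2.99806786e-04 -3.34111868e-05  1.08775099e-04] [ 0.43 -0.27 -1.37] 0.03393310123509499 26.6083
z top 0.09012983929398201 slopes [0.00541266 0.00122464 0.08962767] ((475.8863830566406, 18.229061126708984), (123.28765869140625, 34.38529586791992), 11.161787986755371)
```

View pics/w7.png

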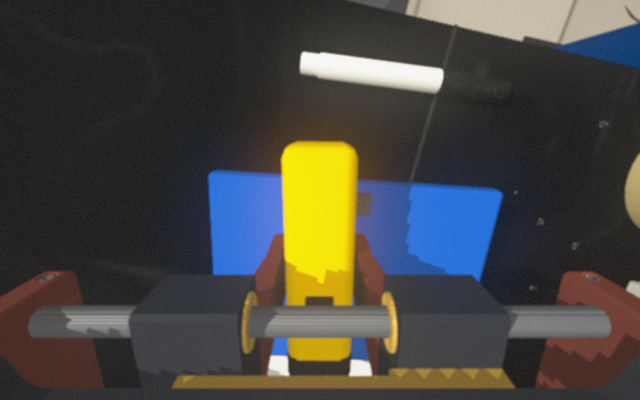

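View pics/top7.png

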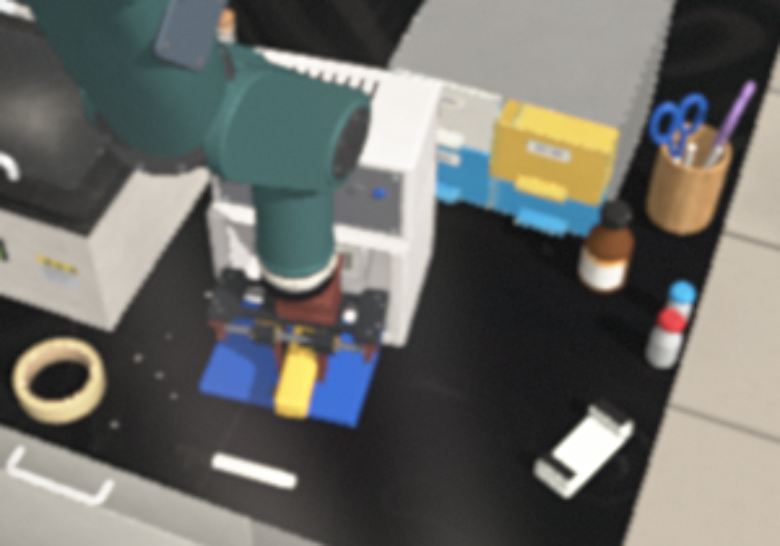

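The scanner is level and square: top at 0.090 m, slope 0.5%, yaw 11.2° against the rack's 11.4°. The panel is open beneath it, and the empty rest is at about (404,260) in full-frame top pixels. I'll hold, and measure the rest while holding.

```bash
python3 - <<'E'
from h import *
sleep(2.2)
print(current_clock(),np.abs(current_qvel()).max())
c=capture("top");W=cloud(c);im=c["image"]
z=W[...,2];reg=(abs(W[...,0]-.525)<.09)&(abs(W[...,1]+.286)<.07)
hsv=cv2.cvtColor(im,cv2.COLOR_BGR2HSV)
for lo,hi,nm in((.003,.045,"all"),(.024,.04,"pads")):
    m=reg&(z>lo)&(z<hi)
    n,lab,st,cen=cv2.connectedComponentsWithStats(m.astype(np.uint8))
    for k in range(1,n):
        if st[k,4]>15:
            P=W[lab==k];print(nm,st[k,4],P.mean(0).round(4),cv2.minAreaRect((P[:,:2]*1000).astype(np.float32)))
E
```

```text
28.9583 0.001062593881033334
all 621 [ 0.5251 -0.2876  0.0153] ((532.6580200195312, -289.6448669433594), (54.22029113769531, 130.48678588867188), 71.92416381835938)
pads 90 [ 0.5673 -0.3039  0.0293] ((568.3294067382812, -304.1795654296875), (42.91267013549805, 20.334585189819336), 69.54429626464844)
pads 92 [ 0.482  -0.2701  0.0292] ((482.69403076171875, -269.67095947265625), (43.39457702636719, 20.690380096435547), 69.79460144042969)
```

The pads' midpoint is (0.525, -0.287), which matches the pick pose. I'll return the scanner there.

```bash
python3 - <<'E'
from h import *
y=np.radians(11.4);d=np.array([np.cos(y),np.sin(y),0])
T=np.array([.5248,-.2867,.025])
p=current_position()
servo_line(p-.03*d+[0,0,.015],rate=.1)
servo_line(p-.03*d+[0,0,.13],rate=.25)
move_ptp(T+[0,0,.12],QS)
servo_line(T+[0,0,.025],QS,rate=.15)
sleep(.2)
r=servo_line(T+[0,0,.0],QS,rate=.03,contact_N=5)
print(r,current_position(),current_force().round(2),current_clock())
if current_position()[2]<.029:
    move_gripper(.075);print(current_finger_gap())
    sleep(.2)
    servo_line(T+[0,0,.13],QS,rate=.12)
    print(current_clock(),current_force().round(2))
    c=capture("wrist");cv2.imwrite("pics/w8.png",c["image"]);W=cloud(c)
    for dd in silhouettes("wrist","scanner")[:1]:
        P=W[dd["region"]];P=P[np.isfinite(P[:,0])];P=P[(P[:,2]>.05)&(P[:,2]<.066)];print(dd["conf"],len(P),np.median(P[:,2]),cv2.minAreaRect((P[:,:2]*1000).astype(np.float32)))
        A=np.c_[P[:,:2]-P[:,:2].mean(0),np.ones(len(P))];print("slopes",np.linalg.lstsq(A,P[:,2],rcond=None)[0])
    c=capture("top");W=cloud(c);cv2.imwrite("pics/top8.png",cv2.resize(c["image"][90:300,180:480],None,fx=2.6,fy=2.6))
    for n in["front_panel","brown_bottle","red_cap_vial","tape_roll"]:
        for dd in silhouettes("top",n)[:1]:
            P=W[dd["region"]];P=P[np.isfinite(P[:,0])];print(n,round(dd["conf"],2),np.median(P,0).round(3),P[:,2].min().round(3),P[:,2].max().round(3))
E
```

```text
True [ 0.52438694 -0.28639506  0.02498298] [-0.19  0.65  5.19] 33.075
0.07534454600753605
35.3083 [-0.41  0.05 -0.92]
0.87 5082 0.05731503962507736 ((525.2308959960938, -286.3117370605469), (33.96720886230469, 127.89757537841797), 69.05093383789062)
slopes [ 0.00630117 -0.00236688  0.05705549]
front_panel 0.92 [0.494 0.04  0.042] -0.007 0.062
```

View pics/w8.png

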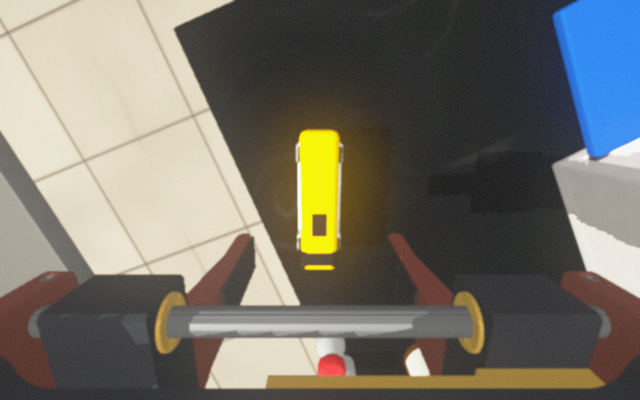

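View pics/top8.png

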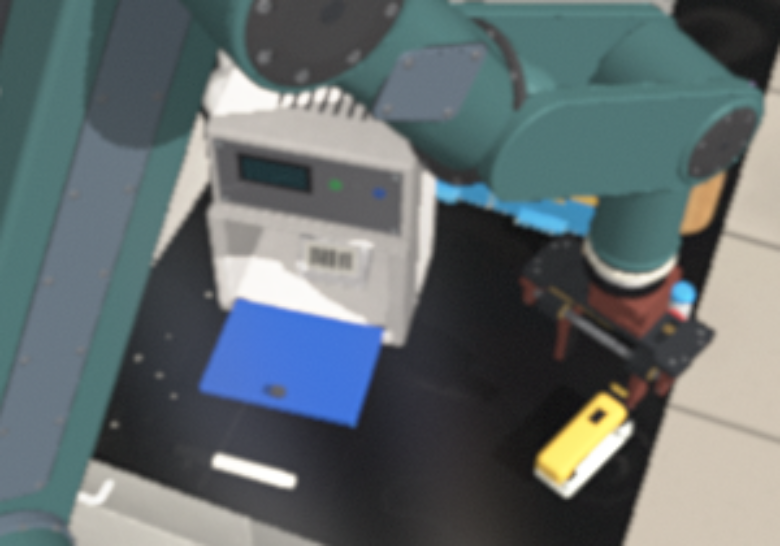

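The scanner is back on its rest, level, its top at 0.057 m, and the panel is open. The arm hides the bystanders from the top camera, so I'll move clear, check them, then hand in.

```bash
python3 - <<'E'
from h import *
servo_line(current_position()+[0,0,.12],rate=.25)
q=quat(lean(0),L)
move_ptp(np.array([.42,-.12,.32]),q)
sleep(.2)
c=capture("top");W=cloud(c);cv2.imwrite("pics/top9.png",c["image"])
for n in["front_panel","brown_bottle","red_cap_vial","tape_roll","scanner"]:
    for dd in silhouettes("top",n)[:1]:
        P=W[dd["region"]];P=P[np.isfinite(P[:,0])];print(n,round(dd["conf"],2),np.median(P,0).round(3))
print(current_clock(),current_force().round(2))
close_job()
E
```

```text
front_panel 0.56 [0.493 0.041 0.043]
red_cap_vial 0.8 [ 0.675 -0.333  0.043]
tape_roll 0.67 [0.616 0.053 0.063]
scanner 0.61 [ 0.516 -0.286  0.056]
37.6083 [ 0.47  0.56 -0.75]
the job is handed in; nothing more can be done
```

View pics/top9.png

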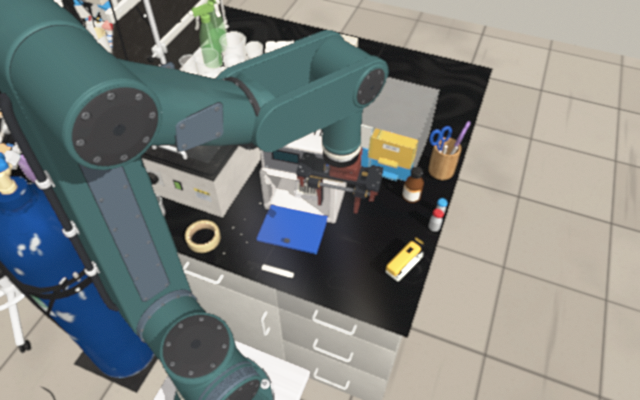

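I finished the whole job and handed it in at about 37.6 s; no verdict was reported.

- **Panel:** I pressed slowly at the push mark with shut fingers leaned 30°. It stopped about 5 mm in, reading roughly 5–6 N after each stop, with several brief presses there that the 6 N contact limit cut short. Peak force wasn't logged, so I can't confirm it stayed under 16 N. When I backed away the panel dropped open, and it was still open at the end, lying flat at about 43 mm high.
- **Lean:** I used 30° rather than the suggested 35° because the arm had little joint room left at 35°. The scanner was handled with the tool straight down.
- **Scan:** I held the scanner still for over 2 s with its window about 8 cm from the label. Its yaw measured 11.2° against 11.4° for the rack, its slope was about 0.5 %, and it was within about 2 mm of the planned position.
- **Return:** the scanner lies level on its rest at (0.525, -0.286), matching the pads' midpoint at (0.525, -0.287).
- **Bystanders:** in the last top picture the bottle, vial and tape roll stand where they were, and the hand is clear of everything. In that picture the network did not report the bottle and put the tape roll on the rack by mistake. I therefore checked those two by eye, at (413,185) and (202,236), the same places as at the start.

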